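Set the bead dispenser's stop collar and open its hopper

TASK

Get the bead dispenser ready for the counting lesson: first spin the knurled wooden collar up the slanting threaded rod until its top face is level, measured along the rod, with the steel pointer on the gauge beside it. Then turn the big round knob on the hopper clockwise until its spout points straight along the fixed chute, as far as it goes. Do not shift the pointer, and leave the bowl, bucket, abacus and peg stand where they are.

Things in the scene. Friction and masses are not known exactly. Their poses are not given: they have to be found in the camera images.
- collar_mid (a point): Centre of the knurled beech collar, 60 mm in diameter (62 over its ribs) and 40 mm high, on a slanting threaded rod; its rim can be gripped all round. The frame does not spin: z points up along the rod, which leans 0.5 rad (29 deg) from vertical towards the dispenser's back, away from the robot; x runs down the deck's slope, y is level towards the gauge.
- collar_top (a point): Centre of the collar's top face, 20 mm above collar_mid along the rod; same axes. This is the height to be set.
- pointer_tip (a point): Tip (mid-thickness) of the 3 mm thick dark steel pointer that reaches from the gauge post towards the rod, 67 mm from the rod's axis; same axes as collar_mid. It slides stiffly (8 N) on the post: 16 x 10 mm, 100 mm high, 92 mm from the rod's axis; its block is 20 x 16 x 14 mm. It starts 10 to 22 mm above the collar's top.
- collar (a joint): Turn of the collar on the rod in rad, 0 at the bottom of its travel to 5.65 at the top. Turning it anticlockwise, seen looking down the rod from above, grows the value and raises the collar by 30 mm per full turn (4.77 mm per rad); the collar stays where it is left. Friction about 0.05 N m.
- knob_mid (a point): Centre of the big round beech knob on the hopper, 62 mm in diameter and 34 mm high (17 mm each way), upright axis, 163 mm above the table and about 185 mm to the dispenser's right of the rod. Under it, 29 mm below this point, is the 100 mm wide lid of the hopper drum, which turns with it. z is up; the frame turns with the hopper, its -y axis points along the spout.
- spout_mouth (a point): Outer end of the hopper's square beech spout, 86 mm out from the knob's axis; turns with the hopper. In the end it lies over the fixed plywood chute that slopes down to the dispenser's right towards the bowl.
- hopper (a joint): Angle of the hopper and its knob in rad: 0 when the spout points straight along the chute, negative before; grows when turned clockwise seen from above. Starts between -1.4 and -0.9; a stop ends the turn at 0.05. Friction about 0.08 N m, stays where it is left.
- dispenser: The whole fixed plywood bead dispenser, base plate 190 x 420 x 16 mm; origin on the table under the middle (the plate's centre is 10 mm to +y), x to its back (away from the robot), y to its left, z up. The rod's foot is at (-30, 90, 66) mm, the hopper's axis at (0, -95) mm, the chute leads along -y.
- bowl_mid (a point): Centre of the cream melamine bowl, 116 mm wide, 42 mm high, standing loose at the end of the chute; to be left alone.
- bucket_mid (a point): Centre of the loose zinc bucket, 150 mm wide, 130 mm high; to be left alone.
- abacus_mid (a point): Centre of the turquoise acrylic abacus, 90 x 210 mm foot, 180 mm high, loose; to be left alone.
- pegs_mid (a point): Middle of the loose plywood stand, 70 x 190 mm, with three green pegs 26 mm thick, 107 mm high in all; this point is 50 mm up; to be left alone.
- rod_foot (a point): Foot of the white threaded rod (22 mm thick, 89 mm long along its axis) where it meets the sloped plywood deck, which is square to the rod; same axes as collar_mid. A disc 44 mm wide, 10 mm thick rings the foot. With the collar at the bottom of its travel, collar_mid is 44 mm up the rod from here.

How it is judged (in metres and radians):
On the way, in this order (a step that is already met when the one before it is completed fails the run):
1. the collar's top face is level with the pointer (within 2.5 mm along the rod) (z of collar_top in the frame of pointer_tip between -0.0025 and 0.0025 m), for 0.3 s.
2. the hopper is turned until its spout points along the chute (within 0.12 rad) (value of joint hopper above -0.12 rad), for 0.2 s.
At the end, for the whole second after the job is handed in: The collar's top face is within 2.5 mm of the pointer's height, measured along the rod; the hopper's spout is within 0.12 rad of the chute's direction; both are at rest (all of step 1 and value of joint hopper above -0.12 rad and velocity of joint hopper between -0.05 and 0.05 rad/s and velocity of joint collar between -0.05 and 0.05 rad/s); the robot touches nothing.
It fails at once if the pointer is shifted by more than 3 mm (distance of pointer_tip from where it was at the start of the episode above 0.003 m).
It fails at once if the bowl is moved more than 25 mm (distance of bowl_mid from where it was at the start of the episode above 0.025 m).
It fails at once if the bucket is moved more than 25 mm (distance of bucket_mid from where it was at the start of the episode above 0.025 m).
It fails at once if the abacus is moved more than 25 mm (distance of abacus_mid from where it was at the start of the episode above 0.025 m).
It fails at once if the peg stand is moved more than 25 mm (distance of pegs_mid from where it was at the start of the episode above 0.025 m).
It also fails if it takes over 61 s, if anything falls off the work surface, if the arm or the gripper's body presses on something with over 40 N, if the wrist force passes 120 N, or if a joint passes its speed limit or range.

ROBOT

A 6-joint arm with a two-finger parallel gripper is mounted at the origin on the work surface. World frame = base frame: x ahead of the robot, y to its left, z up, the work surface at z = 0. Lengths are in m, angles in degrees, forces in N, time in s.
With the tool pointing down it reaches from about 0.4 to 0.825 m from the base axis. Payload 7 kg.
Tool frame: the origin (TCP) lies midway between the tips of the shut fingers; the grasp point (between the pads) lies 19 mm behind it; z points along the fingers, y is the line along which they close (so a half turn about z gives the same grasp; the last joint's range is limited). The gripper opens to 88 mm and grips with 3 to 60 N. Pads are 19 mm wide; open, the fingers measure 130 mm over their backs; the gripper's body (78 mm by 193 mm) begins 47 mm behind the grasp point.
Start: joints at [16.507, 20.546, 0.682, 0, -70.136, -16.507], TCP at [0.675, -0, 0.192] pointing down, gripper open.
Joint ranges: [-176.03, 176.03], [-82.01, 121.73], [-58.28, 71.71], [-173.87, 95.51], [-174.79, -0.11], [-173.66, 173.66]. Speed limits (degrees/s): [136.94, 136.94, 172.46, 180, 180, 180].

INTERFACE

Orientations are given as [roll, pitch, yaw] about the fixed x, y, z axes, in that order (R = Rz(yaw) Ry(pitch) Rx(roll)).
In Python, from plant import * gives the robot as it stands.
- The arm moves only by the tool move_arm, never from a script. Its argument "commands" is a list of rows, each a list of 7 numbers: the shift along the world's x, y, z in mm, then the turn, a rotation vector about the world's x, y, z in degrees, then the opening in per cent of the stroke, from 0 (shut) to 100 (fully open). In form: [[x, y, z, rx, ry, rz, fingers], ...]. A call has 1 to 20 rows; each row shifts and turns the commanded pose from where the row before left it; what a row does not reach is not made up. A row lasts 1/10 s, in which the tool goes at most 50 mm and 8.59 degrees, less where a joint would pass 70% of its speed; a pose out of reach is approached as far as the arm can. A call with a gripper value outside its range is refused whole. The fingers move at their own pace and stop on an object; "squeeze" is the grip in N (left out, the last holds). Time passes only in rows, so rows that do not move let the fingers close. It gives the time, the measured TCP pose, the force and the opening at its end, in the units of the state.
- get_state(): the state, without advancing time (a new reading comes with each control period).
- capture(name): name is "scene" or "side" or "wrist"; returns a dict with "frame" (420x560x3 uint8, blue, green, red), "camera_matrix" (3x3 intrinsics, pixels), "dist_coeffs" ([k1, k2, p1, p2, k3] as OpenCV has them; the pictures are not rectified), "world_to_cam" (4x4, takes a point from world to camera coordinates); the wrist camera has in their place "tool_from_camera" (4x4, takes a point from camera to tool coordinates, whose origin is the TCP and whose axes are the flange's). Camera axes: x right, y up, looking along -z (the intrinsics and any distortion apply to the point x, -y, -z); pixel columns grow to the right and rows downward; lengths in m; the calibration is good to about 2 mm. A picture is of the moment at which its call begins: read the wrist's pose just before it. There is no depth.
- close_job(): hands the job in, once; it reports no verdict.
The state is a dict: "time_s": time; "joints": joint angles; "qd": joint speeds; "joint_torque": joint torques, N m; "tcp_pos": TCP position; "eef_rot": TCP orientation; "contact_force": force on the tool from outside, world axes, zero at the start; "moment": the same for the moment, N m; "gripper_width": finger opening in m.
Only numpy, scipy, OpenCV 4.12 (cv2) and the standard library are available. Lean on these libraries where they do the work, as an engineer would, in place of code of your own. Each camera call takes 0.05 s, during which the arm holds its last target. There are 200 camera calls.

## Working session

There is one attempt and no reset: what is moved stays moved. The work goes in short steps, Python scripts to look and compute and a tool call to move; the robot and the scene stay as the last step left them, time stands still between calls to the robot, and variables do not carry over. Pictures are saved under pics/ and viewed, on a budget of 10 in all, crops included, one or two more only if the job needs it, and the job is handed in when it is done.

Besides the shell and the picture viewer there is one more tool, called after "Request:" as a command line: name --pt "numbers of a row" for each row, then --argument value for the rest. move_arm: Moves the arm, as the interface text tells. Its arguments: {"type":"object","properties":{"commands":{"type":"array"},"squeeze":{"type":"number"}},"required":["commands"]}

```bash
mkdir -p pics; ls; python3 - <<'E'
from plant import *
import cv2,pickle,numpy as np
s=get_state();print(s)
d={}
for n in("scene","side","wrist"):
    d[n]=capture(n);cv2.imwrite(f"pics/{n}0.png",d[n]["frame"])
d["state"]=s
pickle.dump(d,open("c0.pkl","wb"))
for n in("scene","side"): print(d[n]["camera_matrix"],d[n]["dist_coeffs"],d[n]["world_to_cam"])
print(d["wrist"]["tool_from_camera"])
E
```

```text
pics
{'time_s': 0.0, 'joints': array([ 1.65073174e+01,  2.05924227e+01,  6.34523364e-01, -2.05820718e-02,
       -7.01348004e+01, -1.65054611e+01]), 'qd': array([-0.00779099, -0.04039546,  0.06988055,  0.0177372 , -0.00744196,
       -0.10123851]), 'joint_torque': array([-8.00930356e-04, -5.82726967e+01,  2.93058443e+01,  6.99745238e+00,
        6.93249181e-03, -2.06530804e-04]), 'tcp_pos': array([ 6.74465961e-01, -2.03115620e-05,  1.91515817e-01]), 'eef_rot': array([ 1.79905623e+02, -7.78816915e-03, -9.00051469e+01]), 'contact_force': array([-0.03526717,  0.20558421,  0.27299388]), 'moment': array([-0.02576437, -0.01640475, -0.00850277]), 'gripper_width': 0.08764058809368017}
[[404.52624187   0.         271.22597586]
 [  0.         404.52624187 213.36831032]
 [  0.           0.           1.        ]] [-0.01850283  0.          0.          0.          0.        ] [[ 0.77371104  0.63346628 -0.00957601 -0.42139088]
 [-0.4183621   0.52221836  0.74314274  0.14717175]
 [ 0.47575663 -0.5709715   0.6690644  -1.70978285]
 [ 0.          0.          0.          1.        ]]
[[517.17125256   0.         283.48414356]
 [  0.         517.17125256 211.51412962]
 [  0.           0.           1.        ]] [0.0693046 0.        0.        0.        0.       ] [[ 0.85469755 -0.5189632   0.0130114  -0.48647218]
 [ 0.32745401  0.55840474  0.76220602 -0.25584159]
 [-0.40282251 -0.64719498  0.64720375 -1.62865605]
 [ 0.          0.          0.          1.        ]]
[[ 1.26023038e-03  9.62380574e-01  2.71702122e-01  7.25251382e-02]
 [ 9.99998948e-01 -1.40797103e-03  3.48819213e-04 -6.96141250e-04]
 [ 7.18245551e-04  2.71701396e-01 -9.62381336e-01 -1.91668788e-01]
 [ 0.00000000e+00  0.00000000e+00  0.00000000e+00  1.00000000e+00]]
```

View pics/scene0.png

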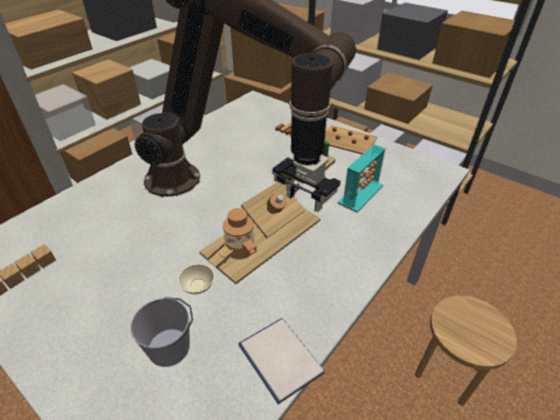

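View pics/side0.png

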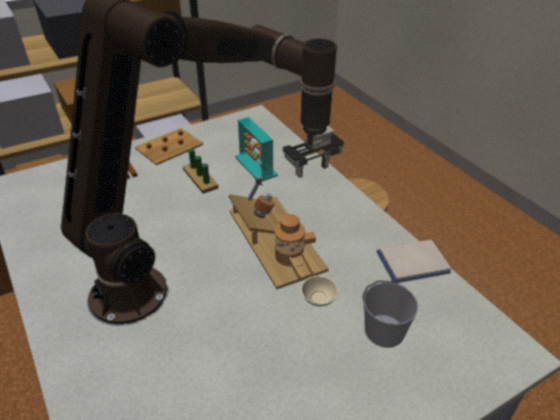

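```bash
python3 - <<'E'
import cv2,pickle,numpy as np
d=pickle.load(open("c0.pkl","rb"))
a=cv2.resize(d["scene"]["frame"][178:283,197:327],None,fx=3,fy=4.0,interpolation=cv2.INTER_CUBIC)
a=cv2.resize(d["scene"]["frame"][178:283,197:327],(0,0),fx=3,fy=3,interpolation=cv2.INTER_CUBIC)
b=cv2.resize(d["side"]["frame"][170:310,222:352],(0,0),fx=3,fy=3,interpolation=cv2.INTER_CUBIC)
o=np.zeros((420,790,3),np.uint8);o[:315,:390]=a;o[:,400:]=b
cv2.imwrite("pics/crop0.png",o)
E
```

```text
(no output)
```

View pics/crop0.png

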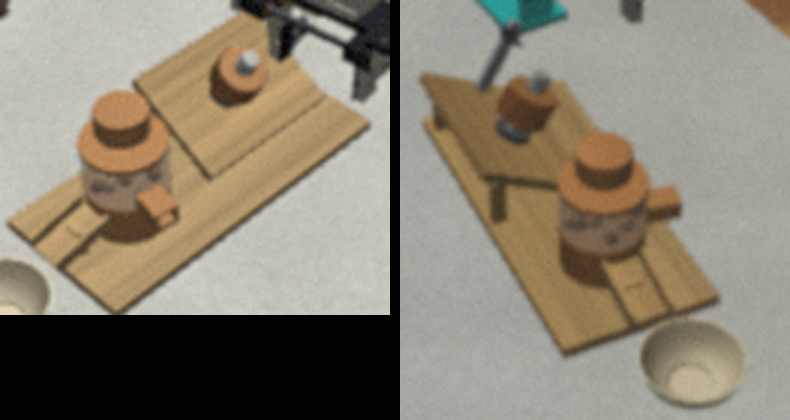

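View pics/wrist0.png

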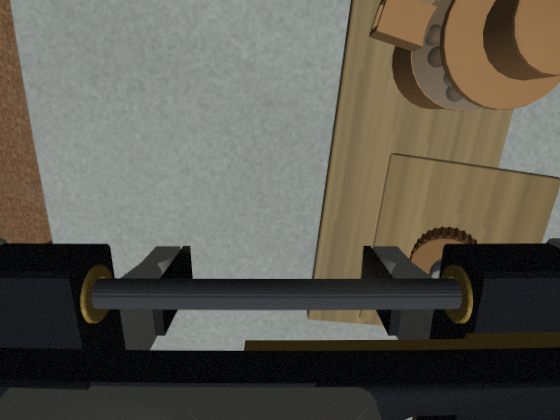

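```bash
cat > h.py <<'E'
import cv2,numpy as np
from scipy.spatial.transform import Rotation as R
from scipy.optimize import least_squares
F=np.diag([1,-1,-1.])
def proj(c,P,state=None):
    P=np.atleast_2d(P).astype(float)
    if "world_to_cam" in c: T=np.array(c["world_to_cam"])
    else:
        W=np.eye(4);W[:3,:3]=R.from_euler("xyz",state["eef_rot"],degrees=True).as_matrix();W[:3,3]=state["tcp_pos"]
        T=np.linalg.inv(W@np.array(c["tool_from_camera"]))
    Q=(P@T[:3,:3].T+T[:3,3])@F
    return cv2.projectPoints(Q,np.zeros(3),np.zeros(3),np.array(c["camera_matrix"]),np.array(c["dist_coeffs"]))[0][:,0]
def w(p,P):  # dispenser mm -> world m ; p=x,y(m),yaw
    P=np.atleast_2d(P)/1000.
    return P@R.from_euler("z",p[2]).as_matrix().T+[p[0],p[1],0]
u=np.array([np.sin(.5),0,np.cos(.5)]);foot=np.array([-30,90,66.])
E
python3 - <<'E'
from h import *
import pickle
d=pickle.load(open("c0.pkl","rb"))
sc=lambda x,y:(197+x/3,178+y/3); sd=lambda x,y:(222+(x-400)/3,170+y/3)
tip=foot+89*u
pts=[("scene",[-95,-200,16],sc(11,222)),("scene",[95,-200,16],sc(115,304)),("scene",[95,220,16],sc(370,122)),
("side",[95,-200,16],sd(717,295)),("side",[-95,-200,16],sd(567,348)),("side",[-95,220,16],sd(425,123)),
("scene",[0,-95,180],sc(122,108)),("side",[0,-95,180],sd(604,152)),("scene",tip,sc(250,62)),("side",tip,sd(540,80))]
f=lambda p:np.concatenate([proj(d[n],w(p,P))[0]-q for n,P,q in pts])
r=least_squares(f,[.7,-.15,0],loss="soft_l1");p=r.x
print(p,np.degrees(p[2]));print(f(p).reshape(-1,2).round(1))
np.save("p.npy",p)
for n,P in(("tip",tip),("knob",[0,-95,163]),("foot",foot)):print(n,w(p,P)*1000,proj(d["wrist"],w(p,P),d["state"]))
print((R.from_euler("z",p[2]).apply(u)))
# collar: project collar-top rim for h
E
```

```text
[ 0.5221351  -0.03606783 -0.09724332] -5.571631995683012
[[-2.5 -0.5]
 [-0.3  3.3]
 [ 0.2 -0.7]
 [ 1.8 -0.6]
 [-0.6  0.2]
 [-1.3 -2.3]
 [-1.1 -0. ]
 [ 0.5 -1.7]
 [-0.1 -1.1]
 [ 1.2 -2.8]]
tip [[543.48222974  52.27695409 144.10484801]] [[441.66834676 278.86086709]]
knob [[ 512.9115346  -130.61900798  163.        ]] [[544.10334866  18.8253799 ]]
foot [[501.01494193  56.41968076  66.        ]] [[446.01120503 246.55361574]]
[ 0.47716054 -0.04654749  0.87758256]
```

```bash
python3 - <<'E'
from h import *
import pickle
d=pickle.load(open("c0.pkl","rb"));c=d["wrist"];s=d["state"];p=np.load("p.npy")
K=c["camera_matrix"];print(K,c["dist_coeffs"])
T=np.array(c["tool_from_camera"])
tgt=w(p,foot+75*u+[0,35,0])[0]
R0=R.from_euler("xyz",[180,0,-90],degrees=True)
for tilt in(0,20,30):
  Rn=R.from_euler("y",-tilt,degrees=True)*R.from_euler("z",-90,degrees=True)*R0
  for row in(110,150):
    ray=np.array([(280-K[0,2])/K[0,0],-(row-K[1,2])/K[1,1],-1])
    pc=ray*.27
    tool=T[:3,:3]@pc+T[:3,3]
    print(tilt,row,"tcp",(tgt-Rn.apply(tool)).round(3),"z axis",Rn.apply([0,0,1]).round(2),"cam",(tgt+Rn.apply(T[:3,3]-tool)).round(3))
print(tgt)
E
```

```text
[[335.13268898   0.         276.29034331]
 [  0.         335.13268898 209.3881047 ]
 [  0.           0.           1.        ]] [-0.03300047  0.          0.          0.          0.        ]
0 110 tcp [0.616 0.086 0.222] z axis [-0.  0. -1.] cam [0.544 0.085 0.413]
0 150 tcp [0.585 0.086 0.213] z axis [-0.  0. -1.] cam [0.513 0.085 0.405]
20 110 tcp [0.581 0.086 0.242] z axis [ 0.34  0.   -0.94] cam [0.447 0.085 0.398]
20 150 tcp [0.555 0.086 0.224] z axis [ 0.34  0.   -0.94] cam [0.421 0.085 0.379]
30 110 tcp [0.561 0.086 0.248] z axis [ 0.5   0.   -0.87] cam [0.403 0.085 0.378]
30 150 tcp [0.539 0.086 0.225] z axis [ 0.5   0.   -0.87] cam [0.38  0.085 0.354]
[0.54020014 0.08776326 0.13181869]
```

Request:
move_arm --pt "0 0 25 0 0 -8.5 100" --pt "0 0 25 0 0 -8.5 100" --pt "-10 8 0 0 0 -8.5 100" --pt "-10 8 0 0 0 -8.5 100" --pt "-10 8 0 0 0 -8.5 100" --pt "-10 8 0 0 0 -8.5 100" --pt "-10 8 0 0 0 -8.5 100" --pt "-10 8 0 0 0 -8.5 100" --pt "-10 8 0 0 0 -8.5 100" --pt "-10 8 0 0 0 -8.5 100" --pt "-10 8 0 0 0 -5 100" --pt "-10 8 0 0 -7 0 100" --pt "0 6 0 0 -7 0 100" --pt "0 0 0 0 -6 0 100" --pt "0 0 0 0 0 0 100" --pt "0 0 0 0 0 0 100"

```text
time_s: 1.75
tcp_pos: [0.5739, 0.0858, 0.2426]
eef_rot: [-180.0, 20.0, -179.9]
contact_force: [0.6, 0.3, 0.7]
gripper_width: 0.0874
```

```bash
cat > shot.py <<'E'
import sys,cv2,pickle
from plant import *
s=get_state();c=capture("wrist");n=sys.argv[1]
pickle.dump((c,s),open(n+".pkl","wb"));cv2.imwrite(f"pics/{n}.png",c["frame"])
print(s["time_s"],s["joints"].round(1),s["tcp_pos"].round(4),s["eef_rot"].round(1))
E
python3 shot.py w1
```

```text
1.75 [  35.9   -3.2  -31.    15.9  -46.9 -135.2] [0.5739 0.0858 0.2426] [-180.    20.  -179.9]
```

View pics/w1.png

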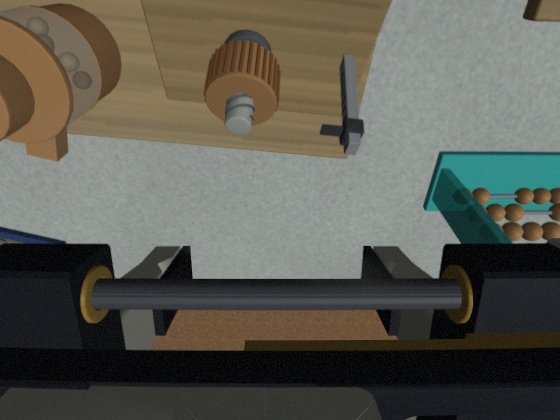

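```bash
python3 - <<'E'
import cv2
f=cv2.imread("pics/w1.png")[20:165,190:375]
cv2.imwrite("pics/w1c.png",cv2.resize(f,(0,0),fx=4,fy=4,interpolation=cv2.INTER_CUBIC))
E
```

```text
(no output)
```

View pics/w1c.png

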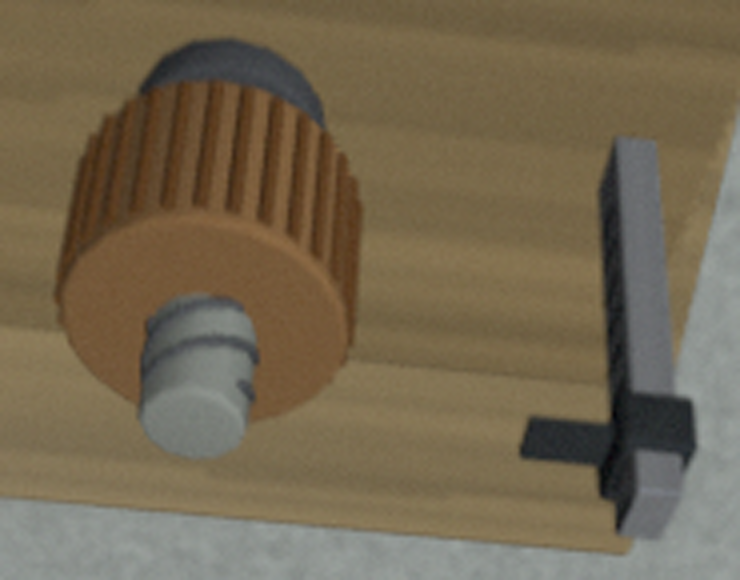

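```bash
python3 - <<'E'
from h import *
import pickle
c,s=pickle.load(open("w1.pkl","rb"))
g=lambda x,y:np.array((190+x/4,20+y/4))
yy=np.array([0,1,0]);e1=np.array([np.cos(.5),0,-np.sin(.5)])
p0=np.load("p.npy")
def circ(h,r,a): return foot+h*u+r*(np.cos(a)*e1+np.sin(a)*yy)
th=np.linspace(0,2*np.pi,361)
rim=[(62,305),(350,322),(208,212),(135,232),(295,250),(90,370),(330,375),(280,415)]
def f(v):
    p=v[:3];o=[]
    o.append(proj(c,w(p,foot+89*u),s)[0]-g(195,422))
    o.append(proj(c,w(p,foot+92*yy+100*u),s)[0]-g(653,513))
    o.append(proj(c,w(p,foot+67*yy+v[4]*u),s)[0]-g(528,437))
    o.append((proj(c,w(p,[95,220,16]),s)[0]-g(628,551)))
    C=proj(c,w(p,np.array([circ(v[3],30,a) for a in th])),s).reshape(-1,2)
    for q in rim:
        q=g(*q);i=np.argmin(((C-q)**2).sum(1));o.append(C[i]-q)
    C=proj(c,w(p,np.array([circ(10,22,a) for a in th])),s).reshape(-1,2)
    o.append([0,C[:,1].min()-g(235,40)[1]])
    return np.concatenate(o)
r=least_squares(f,[*p0,70,85],loss="soft_l1",x_scale=[.01,.01,.1,10,10],diff_step=1e-4);v=r.x
print(v,np.degrees(v[2]),"gap",v[4]-v[3],"rad",(v[4]-v[3])/4.77);print(f(v).reshape(-1,2).round(1).tolist())
np.save("v.npy",v);p=v[:3]
print("u",R.from_euler("z",p[2]).apply(u))
for n,P in(("tip",foot+89*u),("ctop",foot+v[3]*u),("cmid",foot+(v[3]-20)*u),("knob",[0,-95,163]),("ptr",foot+67*yy+v[4]*u)):print(n,(w(p,P)*1000).round(1))
q0=pickle.load(open("c0.pkl","rb"))
for n in("scene","side"):print(n,proj(q0[n],w(p,[[0,-95,180],[95,-200,16]])))
E
```

```text
[ 5.19219900e-01 -3.17127737e-02 -1.00500567e-01  6.48106800e+01
  8.46935619e+01] -5.758258344944673 gap 19.882881949745396 rad 4.168319067032578
[[-0.3, -0.2], [-0.1, -0.6], [-0.1, -0.0], [0.9, 1.0], [-0.9, -0.0], [-0.0, -0.2], [-0.0, 0.6], [-0.6, -3.0], [0.7, -0.7], [-0.2, 0.2], [1.3, 1.0], [0.2, 0.1], [0.0, 4.2]]
u [ 0.47700639 -0.04810147  0.87758256]
tip [[540.9  56.6 144.1]]
ctop [[529.3  57.7 122.9]]
cmid [[519.8  58.7 105.3]]
knob [[ 509.7 -126.2  163. ]]
ptr [[545.5 123.4 140.3]]
scene [[236.72827443 212.80299404]
 [235.08289653 281.22436037]]
side [[288.86211616 218.54393517]
 [327.85252139 267.31456685]]
```

```bash
cat > goal.py <<'E'
from h import *
v=np.load("v.npy");p=v[:3];Rz=R.from_euler("z",p[2])
U=Rz.apply(u);Yd=Rz.apply([0,1,0])
def gR(phi): # phi=0: fingers perpendicular to gauge, tool x = -Yd ; phi ccw about U, deg
    x=R.from_rotvec(np.radians(phi)*U).apply(-Yd);z=-U
    return R.from_matrix(np.stack([x,np.cross(z,x),z],1))
def delta(pos,rot,s):
    Rc=R.from_euler("xyz",s["eef_rot"],degrees=True)
    return (pos-s["tcp_pos"])*1000,np.degrees((rot*Rc.inv()).as_rotvec())
def P(h): return w(p,foot+h*u)[0]
E
python3 - <<'E'
from goal import *
from plant import get_state
import pickle
s=get_state();c,_=pickle.load(open("w1.pkl","rb"))
for phi in(-60,-45):print(phi,delta(P(130),gR(phi),s),P(130))
print("descent 90",(-90*U).round(1))
# table rays
W=np.eye(4);W[:3,:3]=R.from_euler("xyz",s["eef_rot"],degrees=True).as_matrix();W[:3,3]=s["tcp_pos"];T=W@np.array(c["tool_from_camera"])
for q in((440,153),(427,210),(340,285)):
    n=cv2.undistortPoints(np.array([[q]],float),c["camera_matrix"],c["dist_coeffs"])[0,0]
    r=T[:3,:3]@[n[0],-n[1],-1];print(q,[(T[:3,3]+r*(zz-T[2,3])/r[2]).round(3) for zz in(0,.18)])
E
```

```text
-60 (array([-14.90942071, -31.82413927, -63.35687939]), array([ 4.62828447, 47.17618475, 25.37121754])) [0.56041194 0.05458985 0.18008573]
-45 (array([-14.90942071, -31.82413927, -63.35687939]), array([ 5.69287959, 45.57039959, 40.72769086])) [0.56041194 0.05458985 0.18008573]
descent 90 [-42.9   4.3 -79. ]
(440, 153) [array([0.637, 0.303, 0.   ]), array([0.549, 0.206, 0.18 ])]
(427, 210) [array([0.73 , 0.311, 0.   ]), array([0.6 , 0.21, 0.18])]
(340, 285) [array([0.893, 0.2  , 0.   ]), array([0.689, 0.149, 0.18 ])]
```

Request:
move_arm --pt "-1.9 -4 0 0.58 5.9 3.17 100" --pt "-1.9 -4 0 0.58 5.9 3.17 100" --pt "-1.9 -4 0 0.58 5.9 3.17 100" --pt "-1.9 -4 0 0.58 5.9 3.17 100" --pt "-1.9 -4 0 0.58 5.9 3.17 100" --pt "-1.9 -4 0 0.58 5.9 3.17 100" --pt "-1.9 -4 0 0.58 5.9 3.17 100" --pt "-1.6 -3.8 0 0.57 5.88 3.18 100" --pt "0 0 -21 0 0 0 100" --pt "0 0 -21 0 0 0 100" --pt "0 0 -21.4 0 0 0 100" --pt "0 0 0 0 0 0 100" --pt "0 0 0 0 0 0 100"

```text
time_s: 3.1
tcp_pos: [0.5613, 0.054, 0.1789]
eef_rot: [164.8, -24.6, -152.4]
contact_force: [-0.2, 0.5, 1.2]
gripper_width: 0.0877
```

```bash
python3 - <<'E'
from goal import *
from plant import get_state
s=get_state();print(s["joints"].round(1),s["contact_force"].round(1));print(delta(P(130),gR(-60),s));print(U)
E
python3 shot.py w2
```

```text
[ 17.   30.5  12.6 -10.8 -98.7 -81.9] [-0.2  0.5  1.2]
(array([-0.84035168,  0.57249417,  1.1615768 ]), array([ 0.08145506, -0.06651543,  0.01269754]))
[ 0.47700639 -0.04810147  0.87758256]
3.1 [ 17.   30.5  12.6 -10.8 -98.7 -81.9] [0.5613 0.054  0.1789] [ 164.8  -24.6 -152.4]
```

View pics/w2.png

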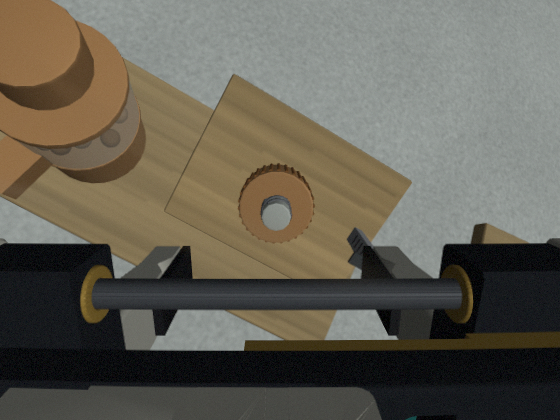

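```bash
python3 - <<'E'
from goal import *
import pickle
c,s=pickle.load(open("w2.pkl","rb"))
print(proj(c,[P(89),P(v[3])],s), proj(c,[P(89),P(v[3])]+0.01*Yd,s))
E
```

```text
[[277.63848984 216.75952707]
 [277.56151261 207.88044899]] [[289.50293893 223.3250056 ]
 [288.39494287 213.92035331]]
```

Request:
move_arm --pt "-9 1 -15.5 0 0 0 100" --pt "-9 1 -15.5 0 0 0 100"

```text
time_s: 3.35
tcp_pos: [0.5435, 0.0565, 0.1495]
eef_rot: [164.8, -24.4, -152.5]
contact_force: [0.7, 0.9, -0.5]
gripper_width: 0.0876
```

Request:
move_arm --pt "-8.8 0.8 -15.5 0 0 0 100" --pt "-8.8 0.8 -15.5 0 0 0 100" --pt "-8.9 0.9 -15.4 0 0 0 100" --pt "0 0 0 0 0 0 100" --pt "0 0 0 0 0 0 0" --pt "0 0 0 0 0 0 0" --pt "0 0 0 0 0 0 0" --pt "0 0 0 0 0 0 0" --pt "0 0 0 0 0 0 0" --squeeze 15

```text
time_s: 4.25
tcp_pos: [0.5158, 0.0587, 0.1019]
eef_rot: [164.8, -24.6, -152.4]
contact_force: [1.2, -0.6, -0.8]
gripper_width: 0.0533
```

```bash
python3 - <<'E'
from goal import *
from plant import get_state
s=get_state();print(s["time_s"],s["joints"].round(1),s["contact_force"].round(1),s["moment"].round(2),s["gripper_width"]);print(delta(P(40),gR(-60),s));print("row",(U*8).round(3),"lift/row 8deg",(U*8*30/360).round(3))
E
```

```text
4.25 [ 18.4  29.9   1.1 -11.3 -87.7 -81.1] [ 1.2 -0.6 -0.8] [-0.19 -1.61 -0.04] 0.05334451332142829
(array([ 1.64916762,  0.24959091, -0.80562067]), array([ 0.07499493, -0.01034832, -0.0055762 ]))
row [ 3.816 -0.385  7.021] lift/row 8deg [ 0.318 -0.032  0.585]
```

Request:
move_arm --pt "0 0 0 0 0 0 0" --pt "0 0 0 0 0 0 0" --pt "0 0 0 0 0 0 0"

```text
time_s: 4.55
tcp_pos: [0.5156, 0.0587, 0.1016]
eef_rot: [164.8, -24.6, -152.4]
contact_force: [-0.4, -0.3, 0.0]
gripper_width: 0.0295
```

```bash
python3 shot.py w3; python3 - <<'E'
from plant import *
import cv2,numpy as np,pickle
s=get_state();print(s["contact_force"].round(1),s["moment"].round(2),s["gripper_width"])
a=capture("scene")["frame"][150:270,220:360];b=capture("side")["frame"][140:260,200:340]
w3=cv2.imread("pics/w3.png")
o=np.zeros((600,800,3),np.uint8)
o[:300]=cv2.resize(w3,(400,300)).repeat(1,1) if 0 else 0
o[:300,:400]=cv2.resize(w3,(400,300));o[300:,:350]=cv2.resize(a,(350,300),interpolation=2);o[300:,400:750]=cv2.resize(b,(350,300),interpolation=2)
cv2.imwrite("pics/m3.png",o)
E
```

```text
4.55 [ 18.4  30.    1.1 -11.3 -87.7 -81.1] [0.5156 0.0587 0.1016] [ 164.8  -24.6 -152.4]
[  3.4 -15.1  -8.1] [-5.24 -4.62  2.58] 0.02555211173577784
```

View pics/m3.png

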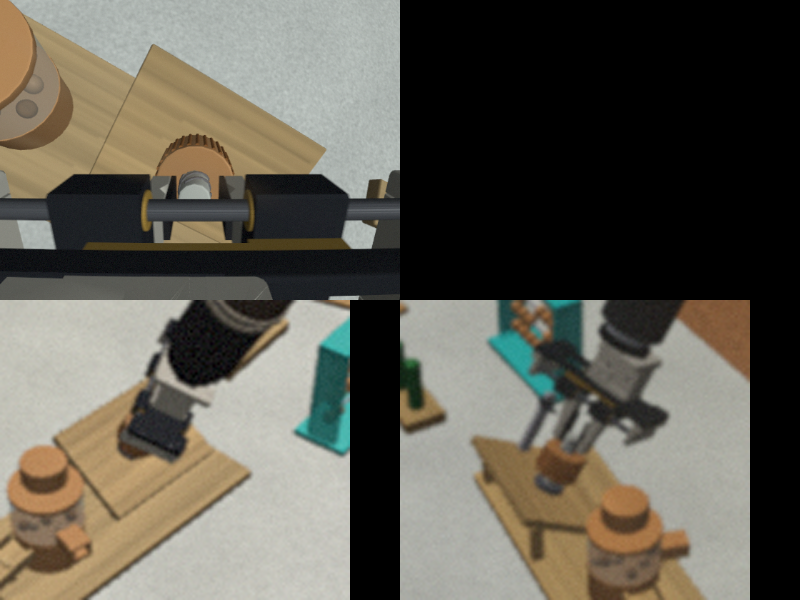

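```bash
python3 - <<'E'
from goal import *
import pickle
d=pickle.load(open("c0.pkl","rb"));s=d["state"]
for dz in(0,.02,.04):print(dz,[proj(d[n],s["tcp_pos"]+[0,0,dz],s)[0].round(1) for n in("scene","side","wrist")])
t=s["tcp_pos"]
for n in("scene","side","wrist"):print(n,[proj(d[n],t+[sx*.044,0,0],s)[0].round(1) for sx in(1,-1)])
c,s3=pickle.load(open("w3.pkl","rb"))
print(s3["tcp_pos"],proj(c,[P(89),P(v[3]),s3["tcp_pos"]],s3))
a=d["side"]["frame"][130:185,275:350];b=d["scene"]["frame"][150:215,265:345]
o=np.zeros((600,800,3),np.uint8)
a=cv2.resize(a,(0,0),fx=5,fy=5,interpolation=2);b=cv2.resize(b,(0,0),fx=5,fy=5,interpolation=2)
o[:a.shape[0],:a.shape[1]]=a;o[:b.shape[0],400:400+b.shape[1]]=b
w3=cv2.imread("pics/w3.png")[180:380,200:350];o[335:595,:]=0
x=cv2.resize(w3,(0,0),fx=1.3,fy=1.3);o[335:335+x.shape[0],100:100+x.shape[1]]=x
cv2.imwrite("pics/m0.png",o)
E
```

```text
0 [array([302.9, 211. ]), array([310.4, 179.2]), array([277.5, 238.5])]
0.02 [array([303.1, 206.2]), array([310.7, 174.5]), array([277.7, 251.3])]
0.04 [array([303.4, 201.2]), array([311. , 169.7]), array([277.9, 267.2])]
scene [array([314.5, 217. ]), array([291.6, 205.3])]
side [array([321. , 175.3]), array([299.6, 183.1])]
wrist [array([205.4, 238.4]), array([349.6, 238.5])]
[0.51556193 0.05867296 0.10163217] [[274.53227806 278.21267875]
 [274.8331444  257.23397584]
 [276.01616665 237.52064874]]
```

View pics/m0.png

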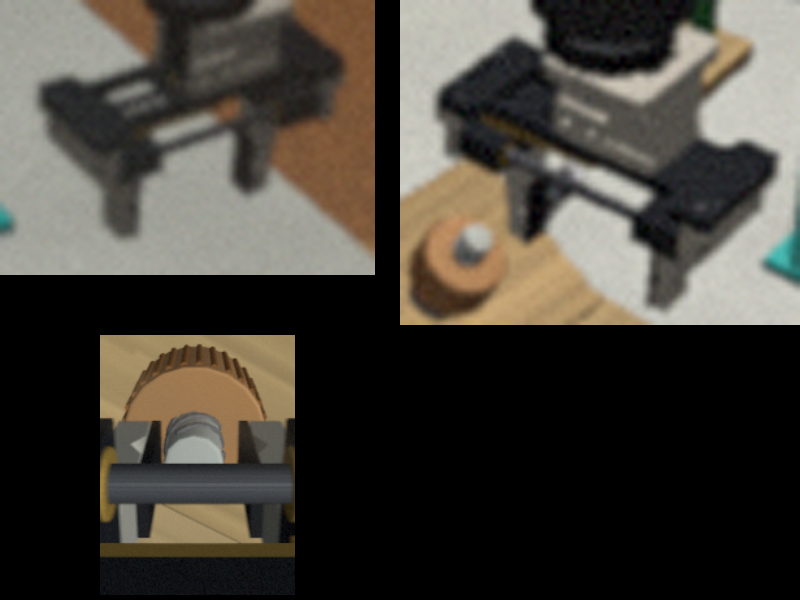

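The fingers closed on the rod above the collar. The pictures show the real fingertips about 26 mm short of the reported TCP. I'll open and go deeper.

Request:
move_arm --pt "0 0 0 0 0 0 100" --pt "0 0 0 0 0 0 100" --pt "0 0 0 0 0 0 100" --pt "0 0 0 0 0 0 100" --pt "0 0 0 0 0 0 100" --pt "0 0 0 0 0 0 100" --pt "0 0 0 0 0 0 100" --pt "0 0 0 0 0 0 100" --pt "-2.4 0.25 -4.4 0 0 0 100" --pt "-2.4 0.25 -4.4 0 0 0 100" --pt "-2.4 0.25 -4.4 0 0 0 100"

```text
time_s: 5.8
tcp_pos: [0.5079, 0.0594, 0.0879]
eef_rot: [164.8, -24.6, -152.4]
contact_force: [0.5, 0.4, 0.2]
gripper_width: 0.0875
```

Request:
move_arm --pt "-2.4 0.25 -4.4 0 0 0 100" --pt "-2.4 0.25 -4.4 0 0 0 100" --pt "-1 0.1 -1.8 0 0 0 100" --pt "0 0 0 0 0 0 0" --pt "0 0 0 0 0 0 0" --pt "0 0 0 0 0 0 0" --pt "0 0 0 0 0 0 0"

```text
time_s: 6.5
tcp_pos: [0.5034, 0.059, 0.078]
eef_rot: [164.9, -24.6, -152.5]
contact_force: [5.9, -16.5, -6.4]
gripper_width: 0.0613
```

Request:
move_arm --pt "0 0 0 0 0 0 0" --pt "0 0 0 0 0 0 0" --pt "0 0 0 0 0 0 0"

```text
time_s: 6.8
tcp_pos: [0.5037, 0.0581, 0.0778]
eef_rot: [165.0, -24.6, -152.5]
contact_force: [3.5, -7.6, -3.3]
gripper_width: 0.0595
```

```bash
python3 - <<'E'
from goal import *
from plant import get_state
s=get_state();print(s["time_s"],s["joints"].round(1),s["contact_force"].round(1),s["moment"].round(2),s["gripper_width"]);print(delta(P(13),gR(-60),s))
E
```

```text
6.8 [ 18.8  30.2  -1.9 -11.3 -84.4 -80.8] [ 3.5 -7.6 -3.3] [-2.65 -3.29  1.34] 0.05945240139370548
(array([ 0.91359624,  2.08290674, -0.40802274]), array([ 0.21769511,  0.05826127, -0.0182581 ]))
```

Request:
move_arm --pt "0.32 -0.03 0.58 3.82 -0.38 7.02 0" --pt "0.32 -0.03 0.59 3.82 -0.38 7.02 0" --pt "0.32 -0.03 0.58 3.82 -0.38 7.02 0" --pt "0.32 -0.03 0.59 3.82 -0.38 7.02 0" --pt "0.32 -0.03 0.58 3.82 -0.38 7.02 0"

```text
time_s: 7.3
tcp_pos: [0.5056, 0.0576, 0.0806]
eef_rot: [153.0, -9.5, -113.2]
contact_force: [5.4, -10.4, -5.1]
gripper_width: 0.0592
```

Request:
move_arm --pt "0.32 -0.03 0.58 3.82 -0.38 7.02 0" --pt "0.32 -0.03 0.59 3.82 -0.38 7.02 0" --pt "0.32 -0.03 0.58 3.82 -0.38 7.02 0" --pt "0.32 -0.03 0.59 3.82 -0.38 7.02 0" --pt "0.32 -0.03 0.58 3.82 -0.38 7.02 0"

```text
time_s: 7.8
tcp_pos: [0.5077, 0.0573, 0.0833]
eef_rot: [153.0, 9.3, -77.7]
contact_force: [6.2, -9.9, -7.0]
gripper_width: 0.0598
```

Request:
move_arm --pt "0.32 -0.03 0.58 3.82 -0.38 7.02 0" --pt "0.32 -0.03 0.59 3.82 -0.38 7.02 0" --pt "0.32 -0.03 0.58 3.82 -0.38 7.02 0" --pt "0.32 -0.03 0.59 3.82 -0.38 7.02 0" --pt "0.32 -0.03 0.58 3.82 -0.38 7.02 0" --pt "0 0 0 0 0 0 0" --pt "0 0 0 0 0 0 0"

```text
time_s: 8.5
tcp_pos: [0.5097, 0.0574, 0.086]
eef_rot: [164.7, 24.2, -39.1]
contact_force: [6.6, -9.0, -7.5]
gripper_width: 0.0597
```

```bash
python3 - <<'E'
from goal import *
from plant import get_state
s=get_state();print(s["time_s"],s["joints"].round(1),s["contact_force"].round(1),s["moment"].round(2),s["gripper_width"]);print(delta(P(23),gR(60),s))
E
python3 shot.py w4
```

```text
8.5 [ 18.6  30.1  -0.8 -11.2 -85.4  39.1] [ 6.6 -9.  -7.5] [-3.47 -5.16  1.68] 0.05967393465342708
(array([-0.29848591,  2.29977854,  0.20105726]), array([ 0.18169931,  0.22623977, -0.00575261]))
8.5 [ 18.6  30.1  -0.8 -11.2 -85.4  39.1] [0.5097 0.0574 0.086 ] [164.7  24.2 -39.1]
```

View pics/w4.png

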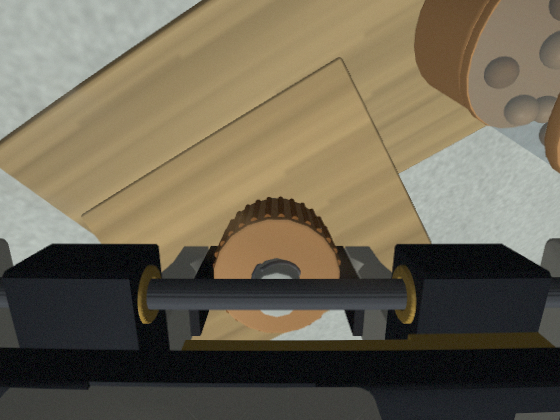

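Request:
move_arm --pt "0 0 0 0 0 0 84" --pt "0 0 0 0 0 0 84" --pt "0 0 0 0 0 0 84" --pt "0.7 -1.5 -0.5 0 0 0 84" --pt "0 0 0 0 0 0 84"

```text
time_s: 9.05
tcp_pos: [0.5081, 0.0581, 0.0862]
eef_rot: [164.7, 24.5, -39.1]
contact_force: [0.7, 0.0, -0.7]
gripper_width: 0.0734
```

Request:
move_arm --pt "0 0 0 -3.82 0.38 -7.02 84" --pt "0 0 0 -3.82 0.38 -7.02 84" --pt "0 0 0 -3.82 0.38 -7.02 84" --pt "0 0 0 -3.82 0.38 -7.02 84" --pt "0 0 0 -3.82 0.38 -7.02 84" --pt "0 0 0 -3.82 0.38 -7.02 84" --pt "0 0 0 -3.82 0.38 -7.02 84" --pt "0 0 0 -3.82 0.38 -7.02 84" --pt "0 0 0 -3.82 0.38 -7.02 84" --pt "0 0 0 -3.82 0.38 -7.02 84" --pt "0 0 0 -3.82 0.38 -7.02 84" --pt "0 0 0 -3.82 0.38 -7.02 84" --pt "0 0 0 -3.82 0.38 -7.02 84" --pt "0 0 0 -3.82 0.38 -7.02 84" --pt "0 0 0 -3.82 0.38 -7.02 84"

```text
time_s: 10.55
tcp_pos: [0.508, 0.0582, 0.0862]
eef_rot: [164.9, -24.7, -152.8]
contact_force: [0.1, 0.7, -0.5]
gripper_width: 0.0735
```

Request:
move_arm --pt "0 0 0 0 0 0 0" --pt "0 0 0 0 0 0 0" --pt "0 0 0 0 0 0 0" --pt "0 0 0 0 0 0 0" --pt "0 0 0 0 0 0 0"

```text
time_s: 11.05
tcp_pos: [0.5083, 0.0576, 0.0861]
eef_rot: [164.8, -24.6, -152.4]
contact_force: [1.8, -3.2, -1.0]
gripper_width: 0.0593
```

```bash
python3 - <<'E'
from goal import *
from plant import get_state
s=get_state();print(s["time_s"],s["joints"].round(1),s["contact_force"].round(1),s["moment"].round(2),s["gripper_width"]);print(delta(P(23),gR(-60),s))
E
```

```text
11.05 [ 18.6  30.2  -0.8 -11.3 -85.6 -80.7] [ 1.8 -3.2 -1. ] [-1.36 -2.34  0.64] 0.059291178841251346
(array([1.0649273 , 2.12066705, 0.06504613]), array([ 0.08104419, -0.01340971, -0.06884362]))
```

Request:
move_arm --pt "0.32 -0.03 0.58 3.82 -0.38 7.02 0" --pt "0.32 -0.03 0.59 3.82 -0.38 7.02 0" --pt "0.32 -0.03 0.58 3.82 -0.38 7.02 0" --pt "0.32 -0.03 0.59 3.82 -0.38 7.02 0" --pt "0.32 -0.03 0.58 3.82 -0.38 7.02 0" --pt "0.32 -0.03 0.59 3.82 -0.38 7.02 0" --pt "0.32 -0.03 0.58 3.82 -0.38 7.02 0" --pt "0.32 -0.03 0.59 3.82 -0.38 7.02 0" --pt "0.32 -0.03 0.58 3.82 -0.38 7.02 0" --pt "0.32 -0.03 0.59 3.82 -0.38 7.02 0" --pt "0.32 -0.03 0.58 3.82 -0.38 7.02 0" --pt "0.32 -0.03 0.59 3.82 -0.38 7.02 0" --pt "0.32 -0.03 0.58 3.82 -0.38 7.02 0" --pt "0.32 -0.03 0.59 3.82 -0.38 7.02 0" --pt "0.28 -0.03 0.51 3.34 -0.34 6.14 0" --pt "0 0 0 0 0 0 0" --pt "0 0 0 0 0 0 0"

```text
time_s: 12.75
tcp_pos: [0.5142, 0.057, 0.0943]
eef_rot: [164.4, 24.1, -40.1]
contact_force: [4.3, -5.8, -6.4]
gripper_width: 0.0598
```

Request:
move_arm --pt "0 0 0 0 0 0 84" --pt "0 0 0 0 0 0 84" --pt "0 0 0 0 0 0 84" --pt "0 0 0 0 0 0 84" --pt "8 -0.8 14.7 0 0 0 84" --pt "12 -1.2 22 0 0 0 84" --pt "12 -1.2 22 0 0 0 84" --pt "12 -1.2 22 0 0 0 84" --pt "12 -1.2 22 0 0 0 84" --pt "8 -0.8 14.7 0 0 0 84" --pt "0 0 0 0 0 0 84"

```text
time_s: 13.85
tcp_pos: [0.5784, 0.0512, 0.214]
eef_rot: [164.5, 24.1, -40.1]
contact_force: [0.3, 0.3, 0.1]
gripper_width: 0.0736
```

```bash
python3 - <<'E'
from goal import *
from plant import get_state
s=get_state();print(s["time_s"],s["joints"].round(1),s["tcp_pos"],s["eef_rot"])
Rv=R.from_euler("xyz",[-180,20,-179.9],degrees=True)
print(delta(np.array([.574,.086,.243]),Rv,s))
E
```

```text
13.85 [  16.4   30.7   17.6  -10.7 -103.3   36.8] [0.57836983 0.05124236 0.21396932] [164.45060701  24.09232316 -40.09202102]
(array([-4.36983142, 34.75764138, 29.03067677]), array([ -11.62044035,  -16.14072385, -144.61948072]))
```

Request:
move_arm --pt "0 0 15 -0.645 -0.9 -8.03 100" --pt "0 0 14 -0.645 -0.9 -8.03 100" --pt "-0.4 3.5 0 -0.645 -0.9 -8.03 100" --pt "-0.4 3.5 0 -0.645 -0.9 -8.03 100" --pt "-0.4 3.5 0 -0.645 -0.9 -8.03 100" --pt "-0.4 3.5 0 -0.645 -0.9 -8.03 100" --pt "-0.4 3.5 0 -0.645 -0.9 -8.03 100" --pt "-0.4 3.5 0 -0.645 -0.9 -8.03 100" --pt "-0.4 3.5 0 -0.645 -0.9 -8.03 100" --pt "-0.4 3.5 0 -0.645 -0.9 -8.03 100" --pt "-0.4 3.5 0 -0.645 -0.9 -8.03 100" --pt "-0.4 3.5 0 -0.645 -0.9 -8.03 100" --pt "0 0 0 -0.645 -0.9 -8.03 100" --pt "0 0 0 -0.645 -0.9 -8.03 100" --pt "0 0 0 -0.645 -0.9 -8.03 100" --pt "0 0 0 -0.645 -0.9 -8.03 100" --pt "0 0 0 -0.645 -0.9 -8.03 100" --pt "0 0 0 -0.645 -0.9 -8.03 100" --pt "0 0 0 0 0 0 100" --pt "0 0 0 0 0 0 100"

```text
time_s: 15.85
tcp_pos: [0.5716, 0.0855, 0.24]
eef_rot: [179.7, 19.5, -176.0]
contact_force: [0.2, -0.4, -0.2]
gripper_width: 0.0879
```

```bash
python3 shot.py w5; python3 - <<'E'
import cv2
f=cv2.imread("pics/w5.png")[20:165,190:375]
cv2.imwrite("pics/w5c.png",cv2.resize(f,(0,0),fx=4,fy=4,interpolation=cv2.INTER_CUBIC))
E
```

```text
15.85 [  34.7   -3.2  -30.1   13.1  -46.8 -128.3] [0.5716 0.0855 0.24  ] [ 179.7   19.5 -176. ]
```

View pics/w5c.png

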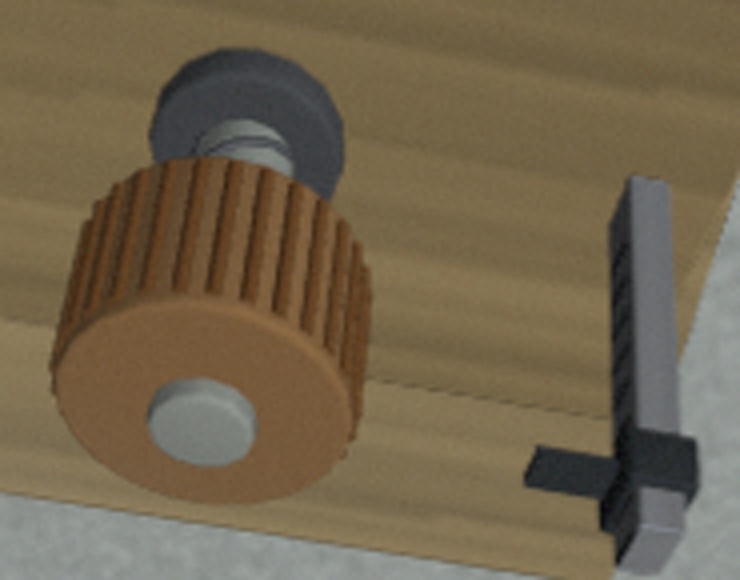

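```bash
python3 - <<'E'
from goal import *
import pickle
c,s=pickle.load(open("w5.pkl","rb"))
g=lambda x,y:np.array((190+x/4,20+y/4))
yy=np.array([0,1,0]);e1=np.array([np.cos(.5),0,-np.sin(.5)])
th=np.linspace(0,2*np.pi,721)
rim=[(55,375),(352,420),(200,298),(130,320),(290,330),(95,455),(320,465),(215,503)]
def f(v,r=30):
    p=v[:3];o=[]
    o.append(proj(c,w(p,foot+89*u),s)[0]-g(203,430))
    o.append(proj(c,w(p,foot+92*yy+100*u),s)[0]-g(651,546))
    o.append(proj(c,w(p,foot+67*yy+v[4]*u),s)[0]-g(533,467))
    C=proj(c,w(p,np.array([foot+v[3]*u+r*(np.cos(a)*e1+np.sin(a)*yy) for a in th])),s).reshape(-1,2)
    for q in rim:
        q=g(*q);i=np.argmin(((C-q)**2).sum(1));o.append(C[i]-q)
    return np.concatenate(o)
for r0 in(29,30):
    q=least_squares(f,[*v[:3],84,85],loss="soft_l1",x_scale=[.01,.01,.1,10,10],diff_step=1e-4,args=(r0,)).x
    print(r0,q,"gap",q[4]-q[3]);print(f(q,r0).reshape(-1,2).round(1).tolist())
k=least_squares(lambda z:f([*v[:3],*z]),[84,85],loss="soft_l1",diff_step=1e-4).x;print("fixed pose",k,k[1]-k[0])
print(w(q[:3],[0,-95,163]))
E
```

```text
29 [ 5.19261903e-01 -3.22126380e-02 -9.71115386e-02  8.40475071e+01
  8.50274350e+01] gap 0.97992790101776
[[-0.4, -0.1], [0.4, 0.1], [-0.2, -0.0], [0.7, 0.1], [-0.5, -0.0], [-0.1, 1.0], [-0.8, -3.1], [-0.2, 0.3], [0.2, -0.3], [1.1, 1.4], [0.1, -0.8]]
30 [ 5.19465561e-01 -3.21599542e-02 -9.72868084e-02  8.39117699e+01
  8.47317095e+01] gap 0.819939655129815
[[-0.4, 0.2], [0.4, 0.4], [-0.1, -0.0], [-0.4, -0.0], [0.9, -0.0], [-0.0, 0.1], [-1.1, -4.0], [0.4, -0.5], [-0.3, 0.4], [1.8, 2.4], [-0.1, 0.0]]
fixed pose [83.99663867 84.42841332] 0.4317746439703001
[[ 0.51023789 -0.12671073  0.163     ]]
```

```bash
python3 - <<'E'
from goal import *
from plant import get_state
import pickle
d=pickle.load(open("c0.pkl","rb"))
def sp(t,z): # hopper angle t<0 : ccw from -y
    return w(v[:3],[86*np.sin(-t),-95-86*np.cos(-t),z])
f=lambda a:np.concatenate([proj(d["scene"],sp(*a))[0]-[251,246.5],proj(d["side"],sp(*a))[0]-[315,237]])
r=least_squares(f,[-1.1,90],x_scale=[.1,10],diff_step=1e-4);print(r.x,f(r.x).round(1))
s=get_state();k=np.array([.510,-.1266,.24])
for y in(-55,):print(delta(k,R.from_euler("xyz",[180,0,y],degrees=True),s))
E
```

```text
[-1.29274554 96.28249371] [-0.8  1.9 -0.9 -1.9]
(array([ -62.13202019, -211.98080099,   -0.40552724]), array([-21.48140413,   9.82934595, 119.63427273]))
```

Request:
move_arm --pt "0 0 15 -1.432 0.655 7.976 100" --pt "0 0 15 -1.432 0.655 7.976 100" --pt "-4.8 -16.3 0 -1.432 0.655 7.976 100" --pt "-4.8 -16.3 0 -1.432 0.655 7.976 100" --pt "-4.8 -16.3 0 -1.432 0.655 7.976 100" --pt "-4.8 -16.3 0 -1.432 0.655 7.976 100" --pt "-4.8 -16.3 0 -1.432 0.655 7.976 100" --pt "-4.8 -16.3 0 -1.432 0.655 7.976 100" --pt "-4.8 -16.3 0 -1.432 0.655 7.976 100" --pt "-4.8 -16.3 0 -1.432 0.655 7.976 100" --pt "-4.8 -16.3 0 -1.432 0.655 7.976 100" --pt "-4.8 -16.3 0 -1.432 0.655 7.976 100" --pt "-4.8 -16.3 0 -1.432 0.655 7.976 100" --pt "-4.8 -16.3 0 -1.432 0.655 7.976 100" --pt "-4.5 -16.4 0 -1.432 0.655 7.976 100" --pt "0 0 0 0 0 0 100" --pt "0 0 0 0 0 0 100"

```text
time_s: 17.6
tcp_pos: [0.5107, -0.1267, 0.2705]
eef_rot: [-179.9, 0.1, -55.4]
contact_force: [0.4, 1.1, -0.6]
gripper_width: 0.0876
```

```bash
python3 shot.py w6;python3 - <<'E'
from goal import *
import pickle
c,s=pickle.load(open("w6.pkl","rb"));k=np.array([.510,-.1266,.122])
print(delta(k,R.from_euler("xyz",[180,0,-55],degrees=True),s))
a=np.linspace(0,2*np.pi,60);C=proj(c,np.array([[.510+.031*np.cos(t),-.1266+.031*np.sin(t),.18] for t in a]),s)
cv2.polylines(c["frame"],[C.round().astype(int).reshape(-1,1,2)],True,(0,255,0),1);cv2.imwrite("pics/w6o.png",c["frame"])
E
```

```text
17.6 [  7.3   3.9 -10.5  -0.2 -75.5  27.3] [ 0.5107 -0.1267  0.2705] [-1.799e+02  1.000e-01 -5.540e+01]
(array([-6.60715937e-01,  1.06438654e-01, -1.48544725e+02]), array([-0.18824198,  0.0517425 ,  0.44069406]))
```

View pics/w6o.png

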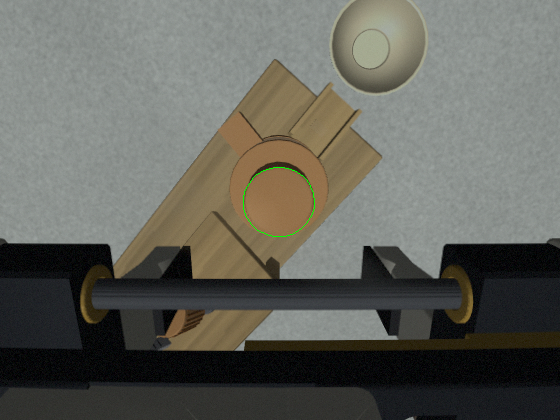

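The overlay matches the knob, so I'll descend and grip.

Request:
move_arm --pt "-0.6 0 -25 0 0 0 100" --pt "0 0 -25 0 0 0 100" --pt "0 0 -25 0 0 0 100" --pt "0 0 -25 0 0 0 100" --pt "0 0 -12 0 0 0 100" --pt "0 0 -12 0 0 0 100" --pt "0 0 -12 0 0 0 100" --pt "0 0 -12 0 0 0 100" --pt "0 0 0 0 0 0 100"

```text
time_s: 18.55
tcp_pos: [0.509, -0.1267, 0.1213]
eef_rot: [180.0, 0.1, -55.3]
contact_force: [0.4, -0.5, 0.2]
gripper_width: 0.0876
```

Request:
move_arm --pt "0 0 0 0 0 0 0" --pt "0 0 0 0 0 0 0" --pt "0 0 0 0 0 0 0" --pt "0 0 0 0 0 0 0" --pt "0 0 0 0 0 0 0" --pt "0 0 0 0 0 0 0" --pt "0 0 0 0 0 0 0"

```text
time_s: 19.25
tcp_pos: [0.5091, -0.1274, 0.1232]
eef_rot: [-180.0, 0.0, -55.2]
contact_force: [-4.0, -3.1, 5.3]
gripper_width: 0.0613
```

Request:
move_arm --pt "0 0 0 0 0 -8 0" --pt "0 0 0 0 0 -8 0" --pt "0 0 0 0 0 -8 0" --pt "0 0 0 0 0 -8 0" --pt "0 0 0 0 0 -8 0" --pt "0 0 0 0 0 -8 0" --pt "0 0 0 0 0 -8 0" --pt "0 0 0 0 0 -6 0" --pt "0 0 0 0 0 -4 0" --pt "0 0 0 0 0 -4 0" --pt "0 0 0 0 0 0 0"

```text
time_s: 20.35
tcp_pos: [0.5101, -0.1274, 0.1232]
eef_rot: [-179.9, 0.0, -125.3]
contact_force: [-1.6, -5.2, 3.5]
gripper_width: 0.0612
```

```bash
python3 -c "
from plant import get_state
s=get_state();print(s['moment'],s['contact_force'],s['joints'],s['eef_rot'])"
```

```text
[-1.68458203  0.5835431  -0.09042493] [-1.55292358 -5.19342074  3.53204663] [  7.42316114   9.78072968 -23.81504966   0.07883891 -56.28685848
 -42.79735144] [-1.79869286e+02  3.15336881e-02 -1.25330463e+02]
```

Request:
move_arm --pt "0 0 0 0 0 -2 0" --pt "0 0 0 0 0 -2 0" --pt "0 0 0 0 0 0 0"

```text
time_s: 20.65
tcp_pos: [0.5101, -0.1275, 0.1232]
eef_rot: [-179.9, 0.0, -129.2]
contact_force: [-0.2, -5.0, 3.4]
gripper_width: 0.0616
```

```bash
python3 shot.py w7; python3 -c "
from plant import get_state
s=get_state();print(s['moment'],s['contact_force'],s['joints'],s['eef_rot'])"
```

```text
20.65 [  7.4   9.8 -23.8   0.1 -56.3 -46.7] [ 0.5101 -0.1275  0.1232] [-179.9    0.  -129.2]
[-1.75232818  0.50833626 -0.03850435] [-0.51865561 -5.60808769  2.72899367] [  7.42689472   9.78237771 -23.81606933   0.08879973 -56.2815289
 -46.66926111] [-1.79863858e+02  3.65277951e-02 -1.29193107e+02]
```

View pics/w7.png

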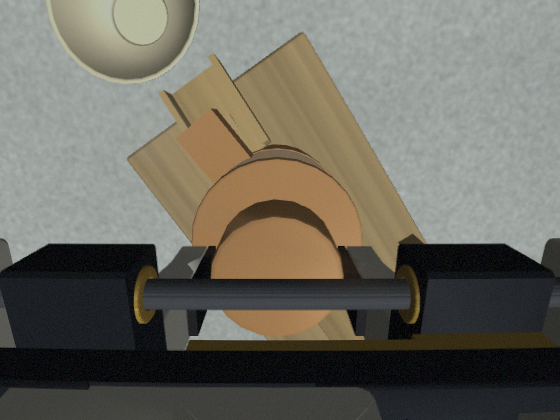

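Request:
move_arm --pt "0 0 0 0 0 -2 0" --pt "0 0 0 0 0 -2 0" --pt "0 0 0 0 0 -1 0" --pt "0 0 0 0 0 0 0"

```text
time_s: 21.1
tcp_pos: [0.5102, -0.1275, 0.1232]
eef_rot: [-179.9, 0.0, -134.2]
contact_force: [-1.6, -6.0, 2.7]
gripper_width: 0.0617
```

```bash
python3 -c "
from plant import get_state
s=get_state();print(s['moment'],s['contact_force'],s['joints'],s['eef_rot'])"
```

```text
[-1.87882594  0.43857711 -0.1170683 ] [-1.55866843 -6.00379076  2.69633864] [  7.43200076   9.78462324 -23.82194231   0.10259883 -56.27433497
 -51.69702841] [-1.79859149e+02  4.04655180e-02 -1.34208102e+02]
```

Request:
move_arm --pt "0 0 0 0 0 -2 0" --pt "0 0 0 0 0 -1 0" --pt "0 0 0 0 0 0 0"

```text
time_s: 21.4
tcp_pos: [0.5102, -0.1275, 0.1232]
eef_rot: [-179.9, 0.0, -137.2]
contact_force: [-1.0, -6.5, 1.9]
gripper_width: 0.0613
```

```bash
python3 -c "
from plant import get_state
s=get_state();print(s['moment'],s['contact_force'],s['joints'],s['eef_rot'])"
```

```text
[-1.9471478   0.34677062  0.01769349] [-1.03334018 -6.47922607  1.94081697] [  7.43498241   9.78505687 -23.82444156   0.11489635 -56.27185424
 -54.69202787] [-1.79853368e+02  4.14739709e-02 -1.37193295e+02]
```

Request:
move_arm --pt "0 0 0 0 0 -2 0" --pt "0 0 0 0 0 -1 0" --pt "0 0 0 0 0 0 0"

```text
time_s: 21.7
tcp_pos: [0.5113, -0.1267, 0.1232]
eef_rot: [-179.8, 0.2, -140.2]
contact_force: [4.5, -3.2, -1.8]
gripper_width: 0.0616
```

```bash
python3 -c "
from plant import get_state
s=get_state();print(s['moment'],s['joints'][5],s['eef_rot'])
import cv2,numpy as np
from plant import capture
c=capture('wrist');cv2.imwrite('pics/w8.png',c['frame'])
hsv=cv2.cvtColor(c['frame'],cv2.COLOR_BGR2HSV)"
```

```text
[-0.95499608 -1.77933217  0.53908209] -57.69130138041205 [-1.79821894e+02  1.60776183e-01 -1.40159983e+02]
```

View pics/w8.png

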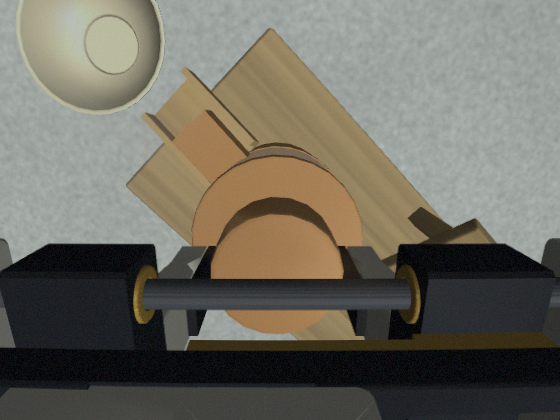

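Request:
move_arm --pt "0 0 0 0 0 1 0" --pt "0 0 0 0 0 0 100" --pt "0 0 0 0 0 0 100" --pt "0 0 0 0 0 0 100" --pt "0 0 0 0 0 0 100" --pt "0 0 0 0 0 0 100" --pt "0 0 10 0 0 0 100" --pt "0 0 20 0 0 0 100" --pt "0 0 30 0 0 0 100" --pt "0 0 30 0 0 0 100" --pt "0 0 30 0 0 0 100" --pt "0 0 30 0 0 0 100" --pt "0 0 10 0 0 0 100" --pt "0 0 0 0 0 0 100" --pt "0 0 0 0 0 0 100"

```text
time_s: 23.25
tcp_pos: [0.5094, -0.1266, 0.2821]
eef_rot: [-180.0, 0.0, -139.2]
contact_force: [-0.2, 0.5, -0.4]
gripper_width: 0.088
```

```bash
python3 shot.py w9
```

```text
23.25 [  7.5   3.5  -9.6   0.  -76.9 -56.7] [ 0.5094 -0.1266  0.2821] [-180.     0.  -139.2]
```

View pics/w9.png

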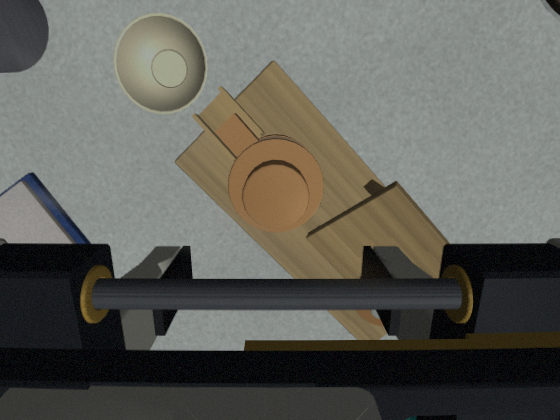

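The picture shows the spout at about (240,130) lying along the chute, with the bowl at (160,65) undisturbed. The gripper is clear of everything, so I'm handing the job in.

```bash
python3 -c "
from plant import *
close_job();print(get_state()['contact_force'])"
```

```text
the job is handed in; nothing more can be done
the job is handed in; nothing more can be done
```

Both steps are done and the job is handed in at about 23 s of the 61 s allowed. No verdict was reported.

- **Collar:** I spun it up about 239° in two grips, having estimated a 19.9 mm gap to the pointer. A close wrist picture afterwards put its top face 0.4 to 1.0 mm below the pointer, depending on the fit, against a tolerance of 2.5 mm. I left it there without a further nudge. I did not measure the collar again after working the knob.
- **Hopper:** I turned the knob clockwise about 85° until the moment rose to 0.54 N m, which I took as the stop. After release and lifting clear, the last picture shows the spout lying along the chute.
- **Surroundings:** At the end the gripper was clear of everything and the force was near zero. In the last picture the bowl stands by the end of the chute. The pointer showed no shift between the before and after fits (84.7 mm up the rod, then 84.4 to 85.0 mm). I did not check the bucket, abacus or peg stand by measurement, but no unexpected contact force appeared.

**Problems on the way:**
- The real fingertips sit about 26 mm short of the reported TCP. The first grip therefore closed on the rod above the collar, and I reopened and went deeper.
- During the first collar turn there was a side force of about 13 N, because the grip was roughly 1 to 2 mm off centre.
- I viewed 15 pictures against the budget of 10.

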